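# Hang the staining rack on the sprung drip hook

### The arm

A 6-joint arm with a two-finger parallel gripper is mounted at the origin on a cart in front of the work surface, level with it; the furniture and walls round the work are solid. World frame = base frame: x ahead of the robot, y to its left, z up, the work surface at z = 0. Lengths are in m, angles in rad, forces in N, time in s.
With the tool pointing down it reaches from about 0.375 to 0.9 m from the base axis. Payload 3.1 kg.
Tool frame: the origin (TCP) lies between the finger pads; the fingertips stand 17 mm ahead of it and the grasp point (between the pads) lies 2 mm behind it; z points along the fingers, y is the line along which they close (so a half turn about z gives the same grasp; the last joint's range is limited). The gripper opens to 85 mm and grips with 20 to 120 N. Pads are 22 mm wide; open, the fingers measure 114 mm over their backs; the gripper's body (76 mm by 85 mm) begins 54 mm behind the grasp point. The pads swing forward as they close: fully open they stand 13 mm farther back than shut.
Start: joints at [0.972, 0.527, 1.433, -0, 1.181, -0.178], TCP at [0.255, 0.57, 0.248] pointing down, gripper open.
Joint ranges: [-3.08, 3.08], [-0.75, 2.2], [0.22, 2.44], [-1.43, 4.57], [0, 2.65], [-2.85, 2.85]. Speed limits (rad/s): [2.79, 2.79, 3.14, 3.14, 3.14, 3.14].

### API

Orientations are given as a unit quaternion [x, y, z, w].
In Python, from station import sense, vision, order gives the robot as it stands.
- The arm moves only by the shell command python3 -m crank 'ROWS' [OPENING] [FORCE]. ROWS is JSON, a list of rows, each an object with "dp": the shift along the world's x, y, z in units of 30 mm (1.0 is 30 mm), a list of three; "angular": the turn, a rotation vector about the world's x, y, z in degrees, a list of three. In form: [{"dp": [dx, dy, dz], "angular": [ax, ay, az]}, ...]. A call has 1 to 20 rows; each row shifts and turns the commanded pose from where the row before left it; what a row does not reach is not made up. A row lasts 1/10 s, in which the tool goes at most 50 mm and 8.59 degrees, less where a joint would pass 70% of its speed; a pose out of reach is approached as far as the arm can. A call is refused whole if a number of a shift passes 1 or a number of a turn 8.59, either way. A call with a gripper value outside its range is refused whole. OPENING is the closure, from 0 (fully open) to 1 (shut), set as the call begins (- or left out, the last holds). The fingers move at their own pace and stop on an object; FORCE is the grip in N (left out, the last holds). Time passes only in rows, so rows that do not move let the fingers close. It gives the time, the measured TCP pose, the force, the opening and the grip force at its end, in the units of the state.
- sense(): the state, without advancing time (a new reading comes with each control period).
- vision.snapshot(name): name is "scene" or "top"; returns a dict with "image" (480x640x3 uint8, blue, green, red), "range_z" (480x640 float32, m along the optical axis (not along the pixel's ray), 0 where there is no reading), "mtx" (3x3 intrinsics, pixels), "dist" ([k1, k2, p1, p2, k3] as OpenCV has them; the pictures are not rectified), "pose" (4x4, takes a point from camera to world coordinates). Camera axes: x right, y down, z forward; pixel columns grow to the right and rows downward; lengths in m; the calibration is good to about 2 mm. A picture is of the moment at which its call begins.
- order.sign_off(): hands the job in; it is judged then, once.
The state is a dict: "t": time; "q": joint angles; "qd": joint speeds; "tau": joint torques, N m; "tcp_pos": TCP position; "tool_rot": TCP orientation; "force": force on the tool from outside, world axes, zero at the start; "ft_torque": the same for the moment, N m; "finger_gap": opening from 0.0 (shut) to 1.0 (fully open); "gripper_force": force on a finger pad.
Only numpy, scipy, OpenCV 4.12 (cv2) and the standard library are available. Lean on these libraries where they do the work, as an engineer would, in place of code of your own. Each camera call takes 0.05 s, during which the arm holds its last target. There are 200 camera calls.

### The job

Get the slide rack hung up to drip: pull the drip stand's sprung hook arm down, swing it under the catch and let it up so that it stays held down there. Then lift the rack out of the staining tank by its wire bail, stand it on the drain mat and let go, take it again by the body so that the bail is free, and hang it by the bail in the dip of the caught hook, hanging still and let go. Leave the conical flask, the amber bottle and the marker where they are.

Things in the scene. Friction and masses are not known exactly. Their poses are not given: they have to be found in the camera images.
- stand: Drip stand, fixed to the bench: grey base plate 150 x 150 x 12 mm with a vertical steel post, black spring housing on top (345 mm above the bench). Origin on the post's axis at bench height; its z is the axis of the swivel. With the swivel at 0 the hook arm points along the stand's -x.
- hook (a joint): Vertical travel of the sprung hook arm on the post, in m: 0 = retracted (arm's axis 250 mm above the bench), grows as it is pulled down, stop at 0.088. A spring pulls it up with about 5 N at 0 and 10 N at 0.088 (net of its weight). Held by the catch it reads about 0.070; to pass under the catch's lip it must be at 0.079 or more.
- swivel (a joint): Turn of the hook arm about the post, in rad: 0 to 0.6, clockwise seen from above, so the arm's free end moves towards the stand's +y. Light friction, stays where it is left. At the stop (0.6) the arm is under the catch: a fixed steel post 50 mm from the stand's axis with a top plate over the arm and an 8 mm lip that hangs down on the side the arm comes from. Swing it fully to the stop, then let the arm rise behind the lip against the plate.
- hook_tab (a point): Centre of the black grip tab standing on the hook arm, 105 mm from the post's axis: 26 mm along the arm, 12 mm thick, 34 mm tall (17 mm above and below this point); the arm (10 mm round steel bar) runs 22 mm below this point. Axes: the arm points along -x, y across the tab's thickness, z up.
- hook_seat (a point): Where the centre of the bail's top bar lies when the rack hangs in the hook: over the dip in the arm, 161 mm from the post's axis and 3 mm below the arm's axis. Axes: the arm's free end points along -x. From the dip the arm runs on 11 mm level, then turns up to a round tip 25 mm further along -x, whose top stands 20 mm above this point; the underside of the dip is 14 mm below this point; the grip tab begins 43 mm along +x.
- rack_bail (a point): Centre of the top bar of the rack's wire bail (8 mm round wire), 125 mm above the rack's underside, over the middle of the rack. Axes: x along the rack's length, y along the bail's top bar (30 mm straight), z up. The inside of the bail is 39 mm wide, and its free height between the rack's top and the bar is 71 mm.
- rack_center (a point): Centre of the slide rack's body, a steel box 160 mm long (x) x 50 mm wide (y) x 50 mm high holding glass slides, weight about 0.2 kg; 25 mm above its underside. Symmetrical end for end.
- tank: Staining tank: white open box 180 x 72 mm outside (190 x 78 over the rim), 62 mm high, walls and floor 4 mm, fixed. The rack stands in it sunk below the rim, only the bail stands out. Origin at the centre of its underside, x along its length.
- mat_top (a point): Centre of the upper face of the dark drain mat, 200 mm (x) x 120 mm (y) x 4 mm, fixed on the bench.
- rack: The slide rack (see rack_center); origin at the centre of its underside.
- flask: Conical flask with cork, 62 mm wide, 118 mm high; bystander. Origin at the centre of its underside.
- amber_bottle: Amber bottle with black cap, 52 mm wide, 115 mm high; bystander. Origin at the centre of its underside.
- marker: Black and white marker pen, 135 mm long, lying on the bench; bystander. Origin at the middle of its underside.
There are look-alikes about, which are no part of the job. Of the things shaped like the part that bears mat_top, the black one is meant.

How it is judged:
On the way, in this order (a step that is already met when the one before it is completed fails the run):
1. the hook arm has been pulled down and is held in the catch (value of joint swivel above 0.5 rad and value of joint hook between 0.064 and 0.0755 m), for 0.2 s.
2. the rack stands upright and released on the drain mat (x of rack_center in the frame of mat_top between -0.07 and 0.07 m and y of rack_center in the frame of mat_top between -0.055 and 0.055 m and height (world z) of rack_center below 0.034 m and angle between rack_center's own z axis and vertical below 0.1 rad and contact force between rack and the fingers below 0.1 N and linear speed of rack below 0.02 m/s), for 0.2 s.
At the end, for the whole second after the job is handed in: The arm is held by the catch (hook 0.064 to 0.0755 m, swivel over 0.5 rad); the rack hangs on it by the bail, whose top bar lies within 18 mm along, 20 mm across and about 10 mm in height of the hook seat; the rack leans under 0.25 rad, is released and at rest (all of step 1 and x of rack_bail in the frame of hook_seat between -0.018 and 0.018 m and y of rack_bail in the frame of hook_seat between -0.02 and 0.02 m and z of rack_bail in the frame of hook_seat between -0.008 and 0.012 m and angle between rack_center's own z axis and vertical below 0.25 rad and contact force between rack and stand above 0.5 N and contact force between rack and the fingers below 0.1 N and linear speed of rack below 0.05 m/s); the robot touches nothing.
It fails at once if the flask, the amber bottle or the marker is moved by more than 30 mm (distance of any of flask, amber_bottle, marker from where it was at the start of the episode above 0.03 m).
It fails at once if the rack is tipped over (angle between rack_center's own z axis and vertical above 0.8 rad).
It also fails if it takes over 72 s, if anything falls off the work surface, if the arm or the gripper's body presses on something with over 40 N, if the wrist force passes 120 N, or if a joint passes its speed limit or range.

## Working session

There is one attempt and no reset: what is moved stays moved. The work goes in short steps, Python scripts to look and compute and a shell command to move; the robot and the scene stay as the last step left them, time stands still between calls to the robot, and variables do not carry over. Pictures are saved under pics/ and viewed, at most 10 in all, crops included, and the job is handed in when it is done.

```bash
ls; mkdir -p pics; python3 - <<'E'
from station import sense, vision, order
import cv2,numpy as np,pickle
s=sense();print(s)
for n in("scene","top"):
    d=vision.snapshot(n);pickle.dump(d,open(n+".pkl","wb"));cv2.imwrite("pics/%s0.png"%n,d["image"]);print(n,d["mtx"],d["dist"],d["pose"])
E
```

```text
pics
{'t': 0.0, 'q': array([ 9.71530479e-01,  5.28465918e-01,  1.43390213e+00, -1.32483486e-05,
        1.18141296e+00, -1.78488032e-01]), 'qd': array([-5.66507124e-04, -7.04453844e-04, -5.58912089e-04, -6.56370583e-05,
        2.35251564e-04, -2.23794182e-04]), 'tau': array([ 1.43059115e-03, -4.42354989e+01, -1.78024471e+01, -1.32986656e-04,
        8.38312990e-03,  1.62731942e-05]), 'tcp_pos': array([0.2548716 , 0.56992204, 0.2473338 ]), 'tool_rot': array([ 2.08837657e-01,  9.77949710e-01, -1.01480376e-03, -4.09188614e-04]), 'force': array([ 0.11914559, -0.61856112, -0.59960406]), 'ft_torque': array([-0.0147954 ,  0.00037669, -0.05930036]), 'gripper_force': 0.0, 'finger_gap': 0.9981310757139868}
scene [[492.6126396    0.         314.71089446]
 [  0.         492.6126396  240.55223063]
 [  0.           0.           1.        ]] [-0.02719843  0.          0.          0.          0.        ] [[ 6.60573325e-01 -5.67685256e-01  4.91300654e-01  6.15585586e-02]
 [-7.50761137e-01 -4.98816119e-01  4.33059113e-01 -5.12071708e-01]
 [-7.72587948e-04 -6.54916735e-01 -7.55700650e-01  9.31204661e-01]
 [ 0.00000000e+00  0.00000000e+00  0.00000000e+00  1.00000000e+00]]
top [[621.87090743   0.         327.78584279]
 [  0.         621.87090743 238.79314443]
 [  0.           0.           1.        ]] [-0.06769538  0.          0.          0.          0.        ] [[ 1.50255021e-02 -9.91758622e-01  1.27236278e-01  3.60020700e-01]
 [-9.99883378e-01 -1.52510292e-02 -7.98435807e-04 -5.15000879e-02]
 [ 2.73233979e-03 -1.27209442e-01 -9.91872115e-01  1.65886591e+00]
 [ 0.00000000e+00  0.00000000e+00  0.00000000e+00  1.00000000e+00]]
```

View pics/scene0.png

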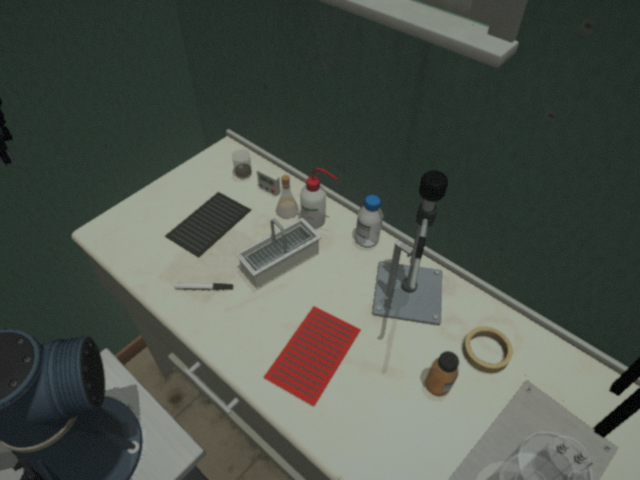

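View pics/top0.png

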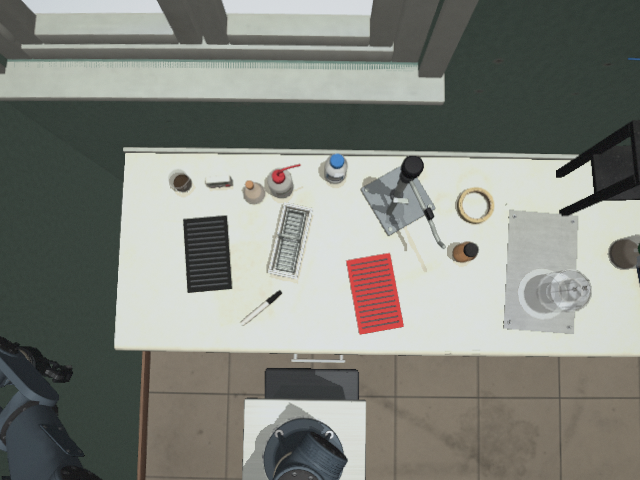

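Scene view: rack in the tank at (280,250), black mat (208,222), stand post (412,285), arm end near (395,250). Top view: tank (289,240), mat (207,254), base plate (400,200), arm from (405,175) to (440,245) with tab about (430,213).

```bash
cat > h.py <<'E'
import cv2,numpy as np,pickle
from station import sense, vision, order
def ray(d,px):
    u=cv2.undistortPoints(np.array(px,float).reshape(-1,1,2),d["mtx"],d["dist"]).reshape(-1,2)
    r=np.c_[u,np.ones(len(u))]@d["pose"][:3,:3].T
    return d["pose"][:3,3],r
def plane(d,px,z):
    o,r=ray(d,px); return o+r*((z-o[2])/r[:,2])[:,None]
def proj(d,P):
    T=np.linalg.inv(d["pose"]); 
    return cv2.projectPoints(np.array(P,float).reshape(-1,1,3),cv2.Rodrigues(T[:3,:3])[0],T[:3,3],d["mtx"],d["dist"])[0].reshape(-1,2)
def cloud(d):
    v,u=np.mgrid[:480,:640]; o,r=ray(d,np.c_[u.ravel(),v.ravel()])
    return (o+r*d["range_z"].reshape(-1,1)).reshape(480,640,3)
def rect(P):
    c,(w,h),a=cv2.minAreaRect(P[:,:2].astype(np.float32)*1000)
    return np.round(c,1),round(w,1),round(h,1),round(a,1)
def crop(d,x0,y0,w,h,s,name):
    cv2.imwrite("pics/"+name,cv2.resize(d["image"][y0:y0+h,x0:x0+w],None,fx=s,fy=s,interpolation=cv2.INTER_CUBIC))
E
python3 - <<'E'
from h import *
t=pickle.load(open("top.pkl","rb"));s=pickle.load(open("scene.pkl","rb"))
im=t["image"];g=im.max(2)
def comp(m,seed,z,name):
    n,l,st,_=cv2.connectedComponentsWithStats(m.astype(np.uint8)); i=l[seed[1],seed[0]]
    v,u=np.where(l==i); print(name,len(v),rect(plane(t,np.c_[u,v],z)))
comp(cv2.morphologyEx((g<90).astype(np.uint8),cv2.MORPH_CLOSE,np.ones((5,5))),(207,254),.004,"mat")
C=cloud(t)
z=C[...,2]
for name,box,lo,hi in [("tank rim",(255,195,325,285),.045,.075),("bail",(255,195,325,285),.10,.15),("base",(355,150,450,240),.006,.02),("arm",(380,150,460,255),.23,.262),("tab",(380,150,460,255),.262,.30),("housing",(380,150,460,255),.3,.36)]:
    x0,y0,x1,y1=box; P=C[y0:y1,x0:x1].reshape(-1,3);k=(P[:,2]>lo)&(P[:,2]<hi)
    print(name,k.sum(),rect(P[k]),P[k].mean(0).round(4)) if k.sum()>2 else print(name,k.sum())
crop(t,370,140,90,120,5,"c1.png"); crop(s,370,160,90,150,4,"c2.png")
a=cv2.imread("pics/c1.png");b=cv2.imread("pics/c2.png");c=cv2.resize(im[200:285,260:320],None,fx=5,fy=5)
H=600;o=np.zeros((H,800,3),np.uint8)
a=cv2.resize(a,(300,400));b=cv2.resize(b,(300,500));c=cv2.resize(c,(200,283))
o[:400,:300]=a;o[:500,300:600]=b;o[:283,600:]=c;cv2.imwrite("pics/c3.png",o)
E
```

```text
mat 3221 (array([527.6, 270.4]), 198.1, 118.3, 6.0)
tank rim 971 (array([577.2,  81.8]), 156.2, 207.6, 78.7) [0.5637 0.0467 0.0582]
bail 76 (array([563.,  46.]), 54.2, 8.1, 78.5) [0.5623 0.045  0.1294]
base 2728 (array([ 696.5, -252.9]), 246.7, 257.6, 0.6) [ 0.6896 -0.2379  0.0123]
arm 306 (array([ 615.7, -272.4]), 197.6, 24.3, 29.8) [ 0.6149 -0.2697  0.2516]
tab 139 (array([ 610.9, -273.4]), 196.8, 22.3, 29.8) [ 0.6096 -0.2706  0.2772]
housing 420 (array([ 692.3, -233.6]), 47.1, 43.3, 78.3) [ 0.6904 -0.2323  0.3415]
```

View pics/c3.png

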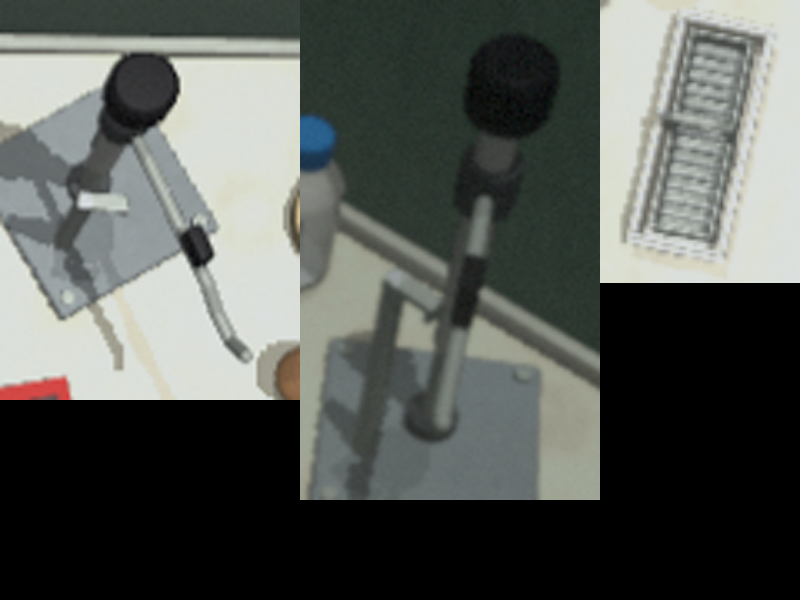

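Crop: tab centre ≈ top px (429,213.5), arm tip (443,246), catch plate (401,201), base plate corner (434.5,208) and (388.6,235.5); bail bar crosses the tank at mid-length.

```bash
python3 - <<'E'
from h import *
t=pickle.load(open("top.pkl","rb"));s=pickle.load(open("scene.pkl","rb"))
C=cloud(t)[150:255,380:460].reshape(-1,3);z=C[:,2]
I=t["image"][150:255,380:460].reshape(-1,3).max(1)
A=cloud(t)
# arm axis line by PCA (exclude tip bend, housing), axis distance<12mm
for n,d in(("top",t),("scene",s)):
    X=cloud(d).reshape(-1,3);im=d["image"].reshape(-1,3).max(1)
    k=(abs(X[:,0]-.6)<.16)&(abs(X[:,1]+.26)<.1)
    X=X[k];im=im[k];z=X[:,2]
    h=X[(z>.338)&(z<.352)];print(n,"housing top",rect(h),h[:,2].mean())
    b=X[(z>.242)&(z<.262)&(np.hypot(X[:,0]-.69,X[:,1]+.233)>.03)]
    m=b.mean(0);u,_,v=np.linalg.svd(b-m);print("arm",len(b),m.round(4),v[0].round(3),np.degrees(np.arctan2(v[0][1],v[0][0])))
    tb=X[(z>.27)&(z<.30)&(np.hypot(X[:,0]-.69,X[:,1]+.233)>.06)&(np.hypot(X[:,0]-.69,X[:,1]+.233)<.14)];print("tab",len(tb),tb.mean(0).round(4),rect(tb),tb[:,2].max())
    c=X[(z>.175)&(z<.215)];print("catch",len(c),c.mean(0).round(4),rect(c),c[:,2].max())
    p=X[(z>.008)&(z<.016)];print("base",len(p),rect(p))
c=plane(t,[(434.5,208.4),(388.6,235.5)],.012);e=c[1]-c[0];print(c,np.linalg.norm(e),np.degrees(np.arctan2(e[1],e[0])))
# base corners visually from scene mask
hsv=cv2.cvtColor(s["image"],cv2.COLOR_BGR2HSV)
for n,d in(("top",t),("scene",s)):
    B=cloud(d);m=((abs(B[...,2]-.012)<.005)&(abs(B[...,0]-.69)<.13)&(abs(B[...,1]+.232)<.13)).astype(np.uint8)
    m=cv2.morphologyEx(m,cv2.MORPH_OPEN,np.ones((3,3)));_,l,st,_=cv2.connectedComponentsWithStats(m)
    i=1+st[1:,4].argmax();v,u=np.where(l==i);print(n,"plate",rect(plane(d,np.c_[u,v],.012)))
# objects
for n,px,zz in(("bottle",(465,252),.115),("flask",(251,187),.118),("marker",(262,307),.01),("redmat",(375,293),.004)): print(n,plane(t,[px],zz).round(3))
print("bail scene"); 
X=cloud(s).reshape(-1,3);k=(abs(X[:,0]-.563)<.05)&(abs(X[:,1]-.046)<.05)&(X[:,2]>.115)&(X[:,2]<.15);print(k.sum(),X[k].mean(0),rect(X[k]))
E
```

```text
top housing top (array([ 692.6, -233.7]), 47.1, 42.6, 78.3) 0.3448611647946425
arm 213 [ 0.6008 -0.278   0.2528] [-0.903 -0.427 -0.048] -154.71848273384208
tab 77 [ 0.5987 -0.2783  0.2854] (array([ 599.7, -278.7]), 25.7, 12.7, 26.1) 0.2983050796932303
catch 115 [ 0.6552 -0.2267  0.1915] (array([ 667.6, -227.1]), 37.2, 57.9, 87.3) 0.21232202935382705
base 1791 (array([ 600. , -259.1]), 319.8, 197.5, 0.2)
scene housing top (array([ 693.4, -238.5]), 44.9, 44.3, 72.3) 0.3439778706554339
arm 226 [ 0.5919 -0.2867  0.2512] [-0.904 -0.423 -0.051] -154.91123179925745
tab 122 [ 0.5965 -0.2846  0.284 ] (array([ 599.3, -283.2]), 25.6, 11.9, 26.1) 0.2898227677463838
catch 221 [ 0.6579 -0.232   0.1913] (array([ 670.1, -230.3]), 38.1, 63.6, 87.7) 0.2141191381534846
base 2757 (array([ 603. , -254.3]), 314.6, 182.0, 2.2)
[[ 0.65823766 -0.33903361  0.012     ]
 [ 0.5826572  -0.21530422  0.012     ]] 0.14498748379593285 121.41879372172589
top plate (array([ 683.3, -194.3]), 40.9, 88.5, 73.5)
scene plate (array([ 685. , -244.3]), 151.5, 149.8, 30.8)
bottle [[ 0.53  -0.397  0.115]]
flask [[0.687 0.143 0.118]]
marker [[0.387 0.118 0.01 ]]
redmat [[ 0.429 -0.18   0.004]]
bail scene
82 [0.56213111 0.03710006 0.12746541] (array([563.1,  41.6]), 53.6, 8.1, 81.3)
```

```bash
python3 -m crank '[{"dp":[0.4,-1,0.18],"angular":[0,0,-6.5]},{"dp":[0.4,-1,0.18],"angular":[0,0,-6.5]},{"dp":[0.4,-1,0.18],"angular":[0,0,-6.5]},{"dp":[0.4,-1,0.18],"angular":[0,0,-6.5]},{"dp":[0.4,-1,0.18],"angular":[0,0,-6.5]},{"dp":[0.4,-1,0.18],"angular":[0,0,-6.5]},{"dp":[0.4,-1,0.18],"angular":[0,0,-6.5]},{"dp":[0.4,-1,0.18],"angular":[0,0,-6.5]},{"dp":[0.4,-1,0.18],"angular":[0,0,-6.5]},{"dp":[0.4,-1,0.18],"angular":[0,0,-6.5]},{"dp":[0.4,-1,0.18],"angular":[0,0,-6.5]},{"dp":[0.4,-1,0.18],"angular":[0,0,-6.5]},{"dp":[0.4,-1,0.18],"angular":[0,0,-6.5]},{"dp":[0.4,-1,0.18],"angular":[0,0,-6.5]},{"dp":[0.4,-1,0.18],"angular":[0,0,-6.5]},{"dp":[0.4,-1,0.18],"angular":[0,0,-6.5]},{"dp":[0.4,-1,0.18],"angular":[0,0,-6.5]},{"dp":[0.4,-1,0.18],"angular":[0,0,-6.5]},{"dp":[0.4,-1,0.18],"angular":[0,0,-6.5]},{"dp":[0.4,-1,0.18],"angular":[0,0,-6.5]}]' 0.4
python3 -m crank '[{"dp":[0.38,-0.93,0],"angular":[0,0,0]},{"dp":[0.38,-0.93,0],"angular":[0,0,0]},{"dp":[0.38,-0.93,0],"angular":[0,0,0]},{"dp":[0.38,-0.93,0],"angular":[0,0,0]},{"dp":[0.38,-0.93,0],"angular":[0,0,0]},{"dp":[0.38,-0.93,0],"angular":[0,0,0]},{"dp":[0.38,-0.93,0],"angular":[0,0,0]},{"dp":[0.38,-0.93,0],"angular":[0,0,0]},{"dp":[0.38,-0.93,0],"angular":[0,0,0]},{"dp":[0,0,0],"angular":[0,0,0]},{"dp":[0,0,0],"angular":[0,0,0]},{"dp":[0,0,0],"angular":[0,0,0]}]'
```

```text
t: 2.1
tcp_pos: [0.4952, -0.0307, 0.3562]
tool_rot: [0.975, 0.222, -0.0, -0.0]
force: [-0.8, 0.1, 0.1]
finger_gap: 0.601
gripper_force: 0.0
t: 3.3
tcp_pos: [0.5974, -0.2795, 0.3559]
tool_rot: [0.975, 0.224, -0.0, -0.001]
force: [-0.0, -0.6, -0.3]
finger_gap: 0.599
gripper_force: 0.0
```

```bash
python3 -m crank '[{"dp":[0.04,-0.06,-0.7],"angular":[0,0,0]},{"dp":[0,0,-0.7],"angular":[0,0,0]},{"dp":[0,0,-0.7],"angular":[0,0,0]},{"dp":[0,0,-0.7],"angular":[0,0,0]},{"dp":[0,0,0],"angular":[0,0,0]},{"dp":[0,0,0],"angular":[0,0,0]}]'
python3 -m crank '[{"dp":[0,0,0],"angular":[0,0,0]},{"dp":[0,0,0],"angular":[0,0,0]},{"dp":[0,0,0],"angular":[0,0,0]},{"dp":[0,0,0],"angular":[0,0,0]},{"dp":[0,0,0],"angular":[0,0,0]},{"dp":[0,0,0],"angular":[0,0,0]},{"dp":[0,0,0],"angular":[0,0,0]},{"dp":[0,0,0],"angular":[0,0,0]}]' 1 70
```

```text
t: 3.9
tcp_pos: [0.599, -0.2815, 0.2728]
tool_rot: [0.974, 0.225, -0.0, -0.0]
force: [-0.0, -0.7, -0.4]
finger_gap: 0.6
gripper_force: 0.0
t: 4.7
tcp_pos: [0.5995, -0.2826, 0.2728]
tool_rot: [0.975, 0.224, 0.001, 0.0]
force: [-0.5, 0.8, 4.7]
finger_gap: 0.128
gripper_force: 69.0
```

```bash
python3 -m crank '[{"dp":[0,0,-0.4],"angular":[0,0,0]},{"dp":[0,0,-0.4],"angular":[0,0,0]},{"dp":[0,0,-0.4],"angular":[0,0,0]},{"dp":[0,0,-0.4],"angular":[0,0,0]},{"dp":[0,0,-0.4],"angular":[0,0,0]},{"dp":[0,0,-0.4],"angular":[0,0,0]},{"dp":[0,0,-0.4],"angular":[0,0,0]},{"dp":[0,0,0],"angular":[0,0,0]},{"dp":[0,0,0],"angular":[0,0,0]}]'
python3 - <<'E'
import numpy as np
p=np.array([.693,-.236]);a0=205.7
for a in np.arange(0,33,4):
    print(a,(p+.105*np.array([np.cos(np.radians(a0-a)),np.sin(np.radians(a0-a))])).round(4))
E
```

```text
t: 5.6
tcp_pos: [0.5996, -0.2827, 0.189]
tool_rot: [0.975, 0.224, 0.0, 0.0]
force: [-1.0, 0.7, 9.1]
finger_gap: 0.128
gripper_force: 69.6
0 [ 0.5984 -0.2815]
4 [ 0.5954 -0.2748]
8 [ 0.593  -0.2679]
12 [ 0.591  -0.2609]
16 [ 0.5895 -0.2537]
20 [ 0.5885 -0.2464]
24 [ 0.588  -0.2391]
28 [ 0.5881 -0.2318]
32 [ 0.5886 -0.2245]
```

```bash
python3 -m crank '[{"dp":[-0.1,0.22,0],"angular":[0,0,-4]},{"dp":[-0.08,0.23,0],"angular":[0,0,-4]},{"dp":[-0.07,0.23,0],"angular":[0,0,-4]},{"dp":[-0.05,0.24,0],"angular":[0,0,-4]},{"dp":[0,0,0],"angular":[0,0,0]}]'
python3 -m crank '[{"dp":[-0.03,0.24,0],"angular":[0,0,-4]},{"dp":[-0.02,0.24,0],"angular":[0,0,-4]},{"dp":[0,0.2,0],"angular":[0,0,-3.5]},{"dp":[0,0,0],"angular":[0,0,0]},{"dp":[0,0,0],"angular":[0,0,0]}]'
```

```text
t: 6.1
tcp_pos: [0.5904, -0.2544, 0.1896]
tool_rot: [0.996, 0.086, 0.001, 0.001]
force: [-1.7, 0.6, 10.0]
finger_gap: 0.127
gripper_force: 69.6
t: 6.6
tcp_pos: [0.5888, -0.2336, 0.1894]
tool_rot: [1.0, -0.013, 0.0, -0.0]
force: [-0.1, 3.1, 10.2]
finger_gap: 0.122
gripper_force: 69.8
```

```bash
python3 -m crank '[{"dp":[0,0.1,0],"angular":[0,0,-1.5]},{"dp":[0,0,0],"angular":[0,0,0]},{"dp":[0,0,0],"angular":[0,0,0]}]'; python3 -m crank '[{"dp":[0,0.08,0],"angular":[0,0,-1]},{"dp":[0,0,0],"angular":[0,0,0]},{"dp":[0,0,0],"angular":[0,0,0]}]'
```

```text
t: 6.9
tcp_pos: [0.5889, -0.2307, 0.1893]
tool_rot: [1.0, -0.026, 0.0, -0.0]
force: [-0.3, 2.9, 10.5]
finger_gap: 0.128
gripper_force: 69.8
t: 7.2
tcp_pos: [0.589, -0.2293, 0.1895]
tool_rot: [0.999, -0.035, 0.001, 0.001]
force: [-1.2, 1.6, 8.8]
finger_gap: 0.127
gripper_force: 69.8
```

```bash
python3 -m crank '[{"dp":[0,0.1,0],"angular":[0,0,-1]},{"dp":[0,0,0],"angular":[0,0,0]},{"dp":[0,0,0],"angular":[0,0,0]}]'; python3 -m crank '[{"dp":[0,0.1,0],"angular":[0,0,-1]},{"dp":[0,0,0],"angular":[0,0,0]},{"dp":[0,0,0],"angular":[0,0,0]}]'
```

```text
t: 7.5
tcp_pos: [0.589, -0.229, 0.1899]
tool_rot: [0.999, -0.042, 0.001, 0.003]
force: [-2.5, -6.1, 9.4]
finger_gap: 0.127
gripper_force: 72.0
t: 7.8
tcp_pos: [0.589, -0.2288, 0.1903]
tool_rot: [0.999, -0.05, 0.001, 0.006]
force: [-3.7, -11.5, 9.8]
finger_gap: 0.127
gripper_force: 78.5
```

```bash
python3 -m crank '[{"dp":[0,0,0.15],"angular":[0,0,0]},{"dp":[0,0,0.15],"angular":[0,0,0]},{"dp":[0,0,0.15],"angular":[0,0,0]},{"dp":[0,0,0],"angular":[0,0,0]},{"dp":[0,0,0],"angular":[0,0,0]}]'
```

```text
t: 8.3
tcp_pos: [0.589, -0.2288, 0.2037]
tool_rot: [0.999, -0.05, 0.001, 0.006]
force: [-3.4, -12.0, 8.7]
finger_gap: 0.13
gripper_force: 78.4
```

```bash
python3 -m crank '[{"dp":[0,0,0.06],"angular":[0,0,0]},{"dp":[0,0,0],"angular":[0,0,0]},{"dp":[0,0,0],"angular":[0,0,0]}]';python3 -m crank '[{"dp":[0,0,0.06],"angular":[0,0,0]},{"dp":[0,0,0],"angular":[0,0,0]},{"dp":[0,0,0],"angular":[0,0,0]}]'
```

```text
t: 8.6
tcp_pos: [0.589, -0.2288, 0.204]
tool_rot: [0.999, -0.05, 0.001, 0.006]
force: [-1.4, -11.9, 3.0]
finger_gap: 0.133
gripper_force: 77.6
t: 8.9
tcp_pos: [0.589, -0.2287, 0.2043]
tool_rot: [0.999, -0.05, 0.001, 0.005]
force: [2.6, -12.9, -4.3]
finger_gap: 0.128
gripper_force: 76.7
```

```bash
python3 -m crank '[{"dp":[0,0,0],"angular":[0,0,0]},{"dp":[0,0,0],"angular":[0,0,0]},{"dp":[0,0,0],"angular":[0,0,0]},{"dp":[0,0,0],"angular":[0,0,0]},{"dp":[0,0,0.5],"angular":[0,0,0]},{"dp":[0,0,1],"angular":[0,0,0]},{"dp":[0,0,1],"angular":[0,0,0]},{"dp":[-0.7,1,1],"angular":[0,0,0]},{"dp":[-0.7,1,0],"angular":[0,0,0]},{"dp":[-0.7,1,0],"angular":[0,0,0]},{"dp":[-0.7,1,0],"angular":[0,0,0]},{"dp":[0,1,0],"angular":[0,0,0]},{"dp":[0,0,0],"angular":[0,0,0]},{"dp":[0,0,0],"angular":[0,0,0]}]' 0.4
python3 - <<'E'
from h import *
for n in("top","scene"):
    d=vision.snapshot(n);pickle.dump(d,open(n+"1.pkl","wb"))
    X=cloud(d).reshape(-1,3);k=(X[:,0]>.5)&(X[:,0]<.68)&(abs(X[:,1]+.235)<.09);X=X[k];z=X[:,2];r=np.hypot(X[:,0]-.693,X[:,1]+.236)
    tb=X[(z>.208)&(z<.23)&(r>.08)&(r<.135)];print(n,"tab top",len(tb),tb.mean(0).round(4) if len(tb) else 0,tb[:,2].max(),rect(tb))
    b=X[(z>.16)&(z<.192)&(r>.125)];m=b.mean(0);v=np.linalg.svd(b-m)[2][0];print("arm",len(b),m.round(4),v.round(3),b[:,0].min(),b[:,2].max(), rect(b))
E
```

```text
t: 10.3
tcp_pos: [0.5046, -0.0725, 0.3108]
tool_rot: [0.999, -0.052, 0.0, 0.0]
force: [0.1, -0.7, -0.4]
finger_gap: 0.597
gripper_force: 0.0
top tab top 65 [ 0.5888 -0.2277  0.2176] 0.2256251322591205 (array([ 589.2, -227.8]), 11.7, 25.2, 89.5)
arm 92 [ 0.5427 -0.2254  0.1785] [-0.981  0.046 -0.186] 0.5145092271876812 0.19085431877880854 (array([ 541.1, -225.9]), 10.5, 53.8, 86.3)
scene tab top 93 [ 0.5889 -0.2331  0.216 ] 0.22188921146753549 (array([ 591. , -232.4]), 11.6, 26.2, 87.6)
arm 149 [ 0.5426 -0.2304  0.1766] [-0.999  0.003 -0.037] 0.5070762711235951 0.19185975874523442 (array([ 537.6, -229. ]), 10.0, 60.9, 87.3)
```

```bash
python3 -m crank '[{"dp":[0.2,0.39,-0.3],"angular":[0,0,8.48]},{"dp":[0.2,0.39,-0.3],"angular":[0,0,8.48]},{"dp":[0.2,0.39,-0.3],"angular":[0,0,8.48]},{"dp":[0.2,0.39,-0.3],"angular":[0,0,8.48]},{"dp":[0.2,0.39,-0.3],"angular":[0,0,8.48]},{"dp":[0.2,0.39,-0.3],"angular":[0,0,8.48]},{"dp":[0.2,0.39,-0.3],"angular":[0,0,8.48]},{"dp":[0.2,0.39,-0.3],"angular":[0,0,8.48]},{"dp":[0.2,0.39,-0.3],"angular":[0,0,8.48]},{"dp":[0.2,0.39,-0.3],"angular":[0,0,8.48]},{"dp":[0,0,0],"angular":[0,0,0]},{"dp":[0,0,0],"angular":[0,0,0]},{"dp":[0,0,0],"angular":[0,0,0]}]'
```

```text
t: 11.7
tcp_pos: [0.5648, 0.043, 0.2207]
tool_rot: [0.774, 0.633, 0.0, 0.0]
force: [-0.1, 0.0, -0.3]
finger_gap: 0.6
gripper_force: 0.0
```

```bash
python3 -m crank '[{"dp":[-0.06,0.03,-0.8],"angular":[0,0,0]},{"dp":[0,0,-0.8],"angular":[0,0,0]},{"dp":[0,0,-0.8],"angular":[0,0,0]},{"dp":[0,0,-0.72],"angular":[0,0,0]},{"dp":[0,0,0],"angular":[0,0,0]},{"dp":[0,0,0],"angular":[0,0,0]}]'
python3 -m crank '[{"dp":[0,0,0],"angular":[0,0,0]},{"dp":[0,0,0],"angular":[0,0,0]},{"dp":[0,0,0],"angular":[0,0,0]},{"dp":[0,0,0],"angular":[0,0,0]},{"dp":[0,0,0],"angular":[0,0,0]},{"dp":[0,0,0],"angular":[0,0,0]},{"dp":[0,0,0],"angular":[0,0,0]},{"dp":[0,0,0],"angular":[0,0,0]}]' 1 70
```

```text
t: 12.3
tcp_pos: [0.5631, 0.0443, 0.1273]
tool_rot: [0.774, 0.633, 0.0, 0.0]
force: [0.2, 0.6, 0.1]
finger_gap: 0.597
gripper_force: 0.0
t: 13.1
tcp_pos: [0.5636, 0.0445, 0.1278]
tool_rot: [0.773, 0.634, 0.001, 0.001]
force: [0.2, -1.8, 5.9]
finger_gap: 0.064
gripper_force: 68.7
```

```bash
python3 -m crank '[{"dp":[0,0,0.2],"angular":[0,0,0]},{"dp":[0,0,0.3],"angular":[0,0,0]},{"dp":[0,0,0.4],"angular":[0,0,0]},{"dp":[0,0,0.4],"angular":[0,0,0]},{"dp":[0,0,0.4],"angular":[0,0,0]},{"dp":[0,0,0.4],"angular":[0,0,0]},{"dp":[0,0,0.4],"angular":[0,0,0]},{"dp":[0,0,0.4],"angular":[0,0,0]},{"dp":[0,0,0.3],"angular":[0,0,0]},{"dp":[0,0,0],"angular":[0,0,0]},{"dp":[0,0,0],"angular":[0,0,0]}]'
python3 - <<'E'
from h import *
d=vision.snapshot("scene");cv2.imwrite("pics/lift.png",d["image"][120:330,140:440]);
E
```

```text
t: 14.2
tcp_pos: [0.5626, 0.0449, 0.2229]
tool_rot: [0.773, 0.634, -0.0, -0.0]
force: [0.6, 0.3, -2.2]
finger_gap: 0.064
gripper_force: 68.4
```

View pics/lift.png

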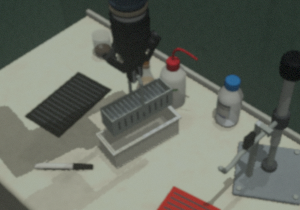

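```bash
python3 -m crank '[{"dp":[-0.05,0.4,0],"angular":[0,0,1]},{"dp":[-0.1,0.7,0],"angular":[0,0,2.5]},{"dp":[-0.1,0.7,0],"angular":[0,0,2.5]},{"dp":[-0.1,0.7,0],"angular":[0,0,2.5]},{"dp":[-0.1,0.7,0],"angular":[0,0,2.5]},{"dp":[-0.1,0.7,0],"angular":[0,0,2.5]},{"dp":[-0.1,0.7,0],"angular":[0,0,2.5]},{"dp":[-0.1,0.7,0],"angular":[0,0,2.5]},{"dp":[-0.1,0.7,0],"angular":[0,0,2.5]},{"dp":[-0.1,0.7,0],"angular":[0,0,2.5]},{"dp":[-0.1,0.5,0],"angular":[0,0,2]},{"dp":[-0.04,0.23,0],"angular":[0,0,0]},{"dp":[0,0,0],"angular":[0,0,0]},{"dp":[0,0,0],"angular":[0,0,0]},{"dp":[0,0,-0.6],"angular":[0,0,0]},{"dp":[0,0,-0.6],"angular":[0,0,0]},{"dp":[0,0,-0.6],"angular":[0,0,0]},{"dp":[0,0,-0.6],"angular":[0,0,0]},{"dp":[0,0,-0.4],"angular":[0,0,0]},{"dp":[0,0,0],"angular":[0,0,0]}]'
```

```text
t: 16.25
tcp_pos: [0.5291, 0.2666, 0.1371]
tool_rot: [0.615, 0.789, -0.002, -0.001]
force: [0.4, 0.0, -2.4]
finger_gap: 0.063
gripper_force: 68.3
```

```bash
python3 -m crank '[{"dp":[0,0,-0.1],"angular":[0,0,0]},{"dp":[0,0,-0.1],"angular":[0,0,0]},{"dp":[0,0,-0.07],"angular":[0,0,0]},{"dp":[0,0,0],"angular":[0,0,0]},{"dp":[0,0,0],"angular":[0,0,0]}]'
```

```text
t: 16.75
tcp_pos: [0.5302, 0.2679, 0.131]
tool_rot: [0.614, 0.789, 0.0, 0.0]
force: [0.6, 0.1, -2.5]
finger_gap: 0.065
gripper_force: 68.3
```

```bash
python3 -m crank '[{"dp":[0,0,-0.06],"angular":[0,0,0]},{"dp":[0,0,0],"angular":[0,0,0]},{"dp":[0,0,0],"angular":[0,0,0]}]';  python3 -m crank '[{"dp":[0,0,-0.06],"angular":[0,0,0]},{"dp":[0,0,0],"angular":[0,0,0]},{"dp":[0,0,0],"angular":[0,0,0]}]'
```

```text
t: 17.05
tcp_pos: [0.53, 0.2678, 0.1289]
tool_rot: [0.614, 0.789, -0.0, -0.0]
force: [0.4, -0.6, -1.9]
finger_gap: 0.067
gripper_force: 68.3
t: 17.35
tcp_pos: [0.5315, 0.2681, 0.1278]
tool_rot: [0.614, 0.789, 0.001, 0.001]
force: [2.3, 1.5, 1.7]
finger_gap: 0.062
gripper_force: 68.8
```

```bash
python3 -m crank '[{"dp":[0,0,0],"angular":[0,0,0]},{"dp":[0,0,0],"angular":[0,0,0]},{"dp":[0,0,0],"angular":[0,0,0]},{"dp":[0,0,0],"angular":[0,0,0]},{"dp":[0,0,0.3],"angular":[0,0,0]},{"dp":[0,0,0.8],"angular":[0,0,0]},{"dp":[0,0,0.9],"angular":[0,0,0]},{"dp":[0,0,0.9],"angular":[0,0,0]},{"dp":[0,0,0.9],"angular":[0,0,0]},{"dp":[0,0,0],"angular":[0,0,0]}]' 0.4
python3 -m crank '[{"dp":[-0.19,-0.05,0],"angular":[0,0,-8.2]},{"dp":[-0.19,-0.05,0],"angular":[0,0,-8.2]},{"dp":[-0.19,-0.05,0],"angular":[0,0,-8.2]},{"dp":[-0.19,-0.05,0],"angular":[0,0,-8.2]},{"dp":[-0.19,-0.05,0],"angular":[0,0,-8.2]},{"dp":[-0.19,-0.05,0],"angular":[0,0,-8.2]},{"dp":[-0.19,-0.05,0],"angular":[0,0,-8.2]},{"dp":[-0.19,-0.05,0],"angular":[0,0,-8.2]},{"dp":[-0.19,-0.05,0],"angular":[0,0,-8.2]},{"dp":[-0.19,-0.05,0],"angular":[0,0,-8.2]},{"dp":[0,0,0],"angular":[0,0,-8]},{"dp":[0,0,0],"angular":[1.95,-7.76,0]},{"dp":[0,0,0],"angular":[1.95,-7.76,0]},{"dp":[0,0,0],"angular":[1.95,-7.76,0]},{"dp":[0,0,0],"angular":[1.95,-7.76,0]},{"dp":[0,0,0],"angular":[1.95,-7.76,0]},{"dp":[0,0,0],"angular":[0,0,0]},{"dp":[0,0,0],"angular":[0,0,0]}]' 0
python3 - <<'E'
from h import *
from scipy.spatial.transform import Rotation as R
s=sense();print(s["q"].round(2),R.from_quat(s["tool_rot"]).as_matrix().round(3).tolist())
for n in("top","scene"):
    d=vision.snapshot(n);pickle.dump(d,open(n+"2.pkl","wb"))
    X=cloud(d).reshape(-1,3);k=(abs(X[:,0]-.53)<.12)&(abs(X[:,1]-.268)<.12);X=X[k];z=X[:,2]
    b=X[(z>.044)&(z<.064)];print(n,len(b),rect(b),b[:,2].mean())
    b=X[(z>.115)&(z<.14)&(abs(X[:,0]-.53)<.05)&(abs(X[:,1]-.268)<.05)];print(len(b)and(rect(b),b[:,2].max()))
t=pickle.load(open("top2.pkl","rb"));s=pickle.load(open("scene2.pkl","rb"))
cv2.imwrite("pics/m.png",np.hstack([cv2.resize(t["image"][180:330,140:300],None,fx=2,fy=2),cv2.resize(s["image"][130:280,130:330],None,fx=2,fy=2)]))
E
```

```text
t: 18.35
tcp_pos: [0.5325, 0.2686, 0.246]
tool_rot: [0.614, 0.789, 0.004, 0.003]
force: [-0.6, -0.1, 0.1]
finger_gap: 0.601
gripper_force: 0.0
t: 20.15
tcp_pos: [0.478, 0.2441, 0.2427]
tool_rot: [0.949, 0.112, 0.295, -0.022]
force: [-0.1, -0.2, -0.3]
finger_gap: 1.004
gripper_force: 0.0
[ 0.29  0.31  2.06 -0.33  0.18  1.93] [[0.801, 0.226, 0.555], [0.2, -0.974, 0.108], [0.565, 0.024, -0.825]]
top 295 (array([543.3, 270.3]), 136.4, 53.7, 13.7) 0.051053808192939046
((array([530.3, 266.9]), 8.4, 55.9, 14.5), np.float64(0.1393737128185486))
scene 580 (array([532.6, 265.3]), 164.6, 54.4, 14.2) 0.049489534802666144
((array([533. , 265.5]), 10.0, 52.0, 15.9), np.float64(0.13552162138175317))
```

View pics/m.png

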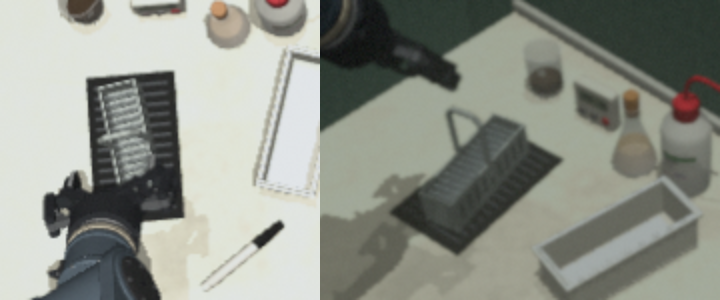

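```bash
cat >> h.py <<'E'
from scipy.spatial.transform import Rotation as R
def want(head,tilt):
    h=np.radians(head);t=np.radians(tilt)
    d=np.array([np.cos(h),np.sin(h),0]);z=np.sin(t)*d+[0,0,-np.cos(t)]
    y=np.array([d[1],-d[0],0]);x=np.cross(y,z)
    return R.from_matrix(np.c_[x,y,z])
def delta(head,tilt,pos):
    s=sense();c=R.from_quat(s["tool_rot"]);z=c.as_matrix()[:,2]
    print("q",s["q"].round(2),"pos",s["tcp_pos"].round(4),"tilt",np.degrees(np.arccos(-z[2])).round(1),"head",np.degrees(np.arctan2(z[1],z[0])).round(1),"F",s["force"].round(1),s["finger_gap"].round(3),s["gripper_force"].round(1),s["t"])
    print("rot deg",np.degrees((want(head,tilt)*c.inv()).as_rotvec()).round(2),"dp units",((np.array(pos)-s["tcp_pos"])/.03).round(2))
E
python3 -c "
from h import *
delta(14.2,30,(.4685,.2506,.12))"
```

```text
Traceback (most recent call last):
  File "h.py", line 28, in delta
    print("q",s["q"].round(2),"pos",s["tcp_pos"].round(4),"tilt",np.degrees(np.arccos(-z[2])).round(1),"head",np.degrees(np.arctan2(z[1],z[0])).round(1),"F",s["force"].round(1),s["finger_gap"].round(3),s["gripper_force"].round(1),s["t"])
                                                                                                                                                                                 ^^^^^^^^^^^^^^^^^^^^^
AttributeError: 'float' object has no attribute 'round'
```

```bash
sed -i 's/s\["finger_gap"\].round(3),s\["gripper_force"\].round(1)/round(s["finger_gap"],3),round(s["gripper_force"],1)/' h.py
python3 -c "
from h import *
delta(14.2,30,(.4685,.2506,.12))"
```

```text
q [ 0.29  0.31  2.06 -0.33  0.18  1.93] pos [0.479  0.2443 0.2432] tilt 34.5 head 11.0 F [ 0.9 -0.2  0.7] 0.998 0.0 20.25
rot deg [0.29 4.69 1.13] dp units [-0.35  0.21 -4.11]
```

```bash
python3 -m crank '[{"dp":[-0.07,0.04,0],"angular":[0.1,1.6,0.4]},{"dp":[-0.07,0.04,0],"angular":[0.1,1.6,0.4]},{"dp":[-0.07,0.04,-0.6],"angular":[0.1,1.5,0.3]},{"dp":[-0.07,0.04,-0.7],"angular":[0,0,0]},{"dp":[-0.07,0.04,-0.7],"angular":[0,0,0]},{"dp":[0,0,-0.7],"angular":[0,0,0]},{"dp":[0,0,-0.7],"angular":[0,0,0]},{"dp":[0,0,-0.7],"angular":[0,0,0]},{"dp":[0,0,0],"angular":[0,0,0]},{"dp":[0,0,0],"angular":[0,0,0]}]'
python3 -c "
from h import *
delta(14.2,30,(.4685,.2506,.038))"
```

```text
t: 21.25
tcp_pos: [0.4719, 0.2473, 0.158]
tool_rot: [0.959, 0.117, 0.257, -0.026]
force: [0.4, 0.5, -0.0]
finger_gap: 0.996
gripper_force: 0.0
q [ 0.29  0.49  2.1  -0.87  0.05  2.48] pos [0.4719 0.2473 0.158 ] tilt 30.0 head 12.7 F [ 0.4  0.5 -0. ] 0.996 0.0 21.25
rot deg [0.61 0.13 0.4 ] dp units [-0.11  0.11 -4.  ]
```

```bash
python3 -m crank '[{"dp":[0,0,0],"angular":[0,0,5]},{"dp":[0,0,0],"angular":[0,0,5]},{"dp":[0,0,0],"angular":[0,0,5]},{"dp":[0,0,0],"angular":[0,0,5]},{"dp":[0,0,0],"angular":[0,0,5]},{"dp":[0,0,0],"angular":[0,0,5]},{"dp":[0,0,0],"angular":[0,0,0]},{"dp":[0,0,0],"angular":[0,0,0]}]'
python3 -c "
from h import *
delta(44,36,(.4685,.2506,.1))"
```

```text
t: 22.05
tcp_pos: [0.447, 0.3037, 0.1508]
tool_rot: [0.904, 0.339, 0.262, -0.008]
force: [0.8, -0.2, 0.4]
finger_gap: 0.999
gripper_force: 0.0
q [ 0.39  0.51  2.1  -0.47  0.    1.71] pos [0.447  0.3037 0.1508] tilt 30.4 head 22.3 F [ 0.8 -0.2  0.4] 0.999 0.0 22.05
rot deg [11.63  1.    5.89] dp units [ 0.72 -1.77 -1.69]
```

```bash
python3 -c "
from h import *
delta(44,8,(.4685,.2506,.2))"
```

```text
q [ 0.39  0.51  2.1  -0.47  0.    1.71] pos [0.447  0.3037 0.1508] tilt 30.4 head 22.3 F [ 0.8 -0.2  0.4] 0.999 0.0 22.05
rot deg [-6.9  21.92  3.53] dp units [ 0.72 -1.77  1.64]
```

```bash
python3 -m crank '[{"dp":[0.1,-0.3,0.6],"angular":[-1.4,4.4,0.7]},{"dp":[0.15,-0.35,0.5],"angular":[-1.4,4.4,0.7]},{"dp":[0.15,-0.35,0.3],"angular":[-1.4,4.4,0.7]},{"dp":[0.15,-0.35,0.2],"angular":[-1.4,4.4,0.7]},{"dp":[0.15,-0.4,0],"angular":[-1.4,4.4,0.7]},{"dp":[0,0,0],"angular":[0,0,0]},{"dp":[0,0,0],"angular":[0,0,0]}]'
python3 -c "
from h import *
delta(44,8,(.4685,.2506,.2))
delta(50,38,(.4685,.2506,.15))"
```

```text
t: 22.75
tcp_pos: [0.469, 0.2505, 0.1805]
tool_rot: [0.925, 0.365, 0.104, -0.003]
force: [-1.1, 0.6, -0.7]
finger_gap: 1.001
gripper_force: 0.0
q [0.26 0.44 1.88 0.05 0.61 1.05] pos [0.469  0.2505 0.1805] tilt 12.0 head 23.1 F [-1.1  0.6 -0.7] 1.001 0.0 22.75
rot deg [0.7  5.18 1.26] dp units [-0.02  0.    0.65]
q [0.26 0.44 1.88 0.05 0.61 1.05] pos [0.469  0.2505 0.1805] tilt 12.0 head 23.1 F [-1.1  0.6 -0.7] 1.001 0.0 22.75
rot deg [ 22.08 -15.57   8.19] dp units [-0.02  0.   -1.02]
```

```bash
python3 -m crank '[{"dp":[0,0,0],"angular":[3.7,-2.6,1.4]},{"dp":[0,0,0],"angular":[3.7,-2.6,1.4]},{"dp":[0,0,0],"angular":[3.7,-2.6,1.4]},{"dp":[0,0,0],"angular":[3.7,-2.6,1.4]},{"dp":[0,0,0],"angular":[3.7,-2.6,1.4]},{"dp":[0,0,0],"angular":[3.7,-2.6,1.4]},{"dp":[0,0,0],"angular":[0,0,0]},{"dp":[0,0,0],"angular":[0,0,0]}]'
python3 -c "
from h import *
delta(50,38,(.4685,.2506,.1))
delta(14.2,38,(.4685,.2506,.1))"
```

```text
t: 23.55
tcp_pos: [0.4644, 0.2541, 0.1786]
tool_rot: [0.876, 0.399, 0.246, -0.116]
force: [-0.1, 0.3, 0.1]
finger_gap: 1.001
gripper_force: 0.0
q [ 0.08  0.45  2.1   1.13  0.42 -0.21] pos [0.4644 0.2541 0.1786] tilt 31.6 head 49.6 F [-0.1  0.3  0.1] 1.001 0.0 23.55
rot deg [ 4.67 -4.46  0.95] dp units [ 0.14 -0.12 -2.62]
q [ 0.08  0.45  2.1   1.13  0.42 -0.21] pos [0.4644 0.2541 0.1786] tilt 31.6 head 49.6 F [-0.1  0.3  0.1] 1.001 0.0 23.55
rot deg [  3.12  -5.76 -34.81] dp units [ 0.14 -0.12 -2.62]
```

```bash
python3 -m crank '[{"dp":[0.03,-0.02,-0.4],"angular":[0.8,-0.8,0.2]},{"dp":[0.03,-0.02,-0.4],"angular":[0.8,-0.8,0.2]},{"dp":[0.03,-0.02,-0.4],"angular":[0.8,-0.8,0.2]},{"dp":[0.03,-0.02,-0.4],"angular":[0.8,-0.8,0.2]},{"dp":[0.03,-0.02,-0.4],"angular":[0.8,-0.8,0.2]},{"dp":[0,0,-0.4],"angular":[0.8,-0.8,0.2]},{"dp":[0,0,0],"angular":[0,0,0]},{"dp":[0,0,0],"angular":[0,0,0]}]'
python3 -c "
from h import *
delta(50,38,(.4685,.2506,.1))
delta(14.2,38,(.4685,.2506,.1))"
```

```text
t: 24.35
tcp_pos: [0.4699, 0.2518, 0.1071]
tool_rot: [0.854, 0.402, 0.299, -0.139]
force: [0.9, -0.2, 0.5]
finger_gap: 1.002
gripper_force: 0.0
q [ 0.02  0.67  2.2   1.95  0.53 -1.17] pos [0.4699 0.2518 0.1071] tilt 38.4 head 50.1 F [ 0.9 -0.2  0.5] 1.002 0.0 24.35
rot deg [-0.2   0.43 -0.35] dp units [-0.05 -0.04 -0.24]
q [ 0.02  0.67  2.2   1.95  0.53 -1.17] pos [0.4699 0.2518 0.1071] tilt 38.4 head 50.1 F [ 0.9 -0.2  0.5] 1.002 0.0 24.35
rot deg [ -0.06   0.48 -36.15] dp units [-0.05 -0.04 -0.24]
```

```bash
python3 -m crank '[{"dp":[0,0,0],"angular":[0,0,-4]},{"dp":[0,0,0],"angular":[0,0,-4]},{"dp":[0,0,0],"angular":[0,0,-4]},{"dp":[0,0,0],"angular":[0,0,-4]},{"dp":[0,0,0],"angular":[0,0,-4]},{"dp":[0,0,0],"angular":[0,0,-4]},{"dp":[0,0,0],"angular":[0,0,-4]},{"dp":[0,0,0],"angular":[0,0,-4]},{"dp":[0,0,0],"angular":[0,0,-4]},{"dp":[0,0,0],"angular":[0,0,0]},{"dp":[0,0,0],"angular":[0,0,0]},{"dp":[0,0,0],"angular":[0,0,0]}]'
python3 -c "
from h import *
delta(14.2,38,(.4685,.2506,.038))"
```

```text
t: 25.55
tcp_pos: [0.4705, 0.2515, 0.1078]
tool_rot: [0.936, 0.119, 0.328, -0.039]
force: [0.0, -0.4, -0.1]
finger_gap: 1.001
gripper_force: 0.0
q [ 0.3   0.67  2.23  3.22  0.43 -1.61] pos [0.4705 0.2515 0.1078] tilt 38.6 head 14.1 F [ 0.  -0.4 -0.1] 1.001 0.0 25.55
rot deg [ 0.1   0.6  -0.17] dp units [-0.07 -0.03 -2.33]
```

```bash
python3 -m crank '[{"dp":[-0.03,0,-0.5],"angular":[0,0.5,0]},{"dp":[-0.03,0,-0.5],"angular":[0,0,0]},{"dp":[0,0,-0.5],"angular":[0,0,0]},{"dp":[0,0,-0.5],"angular":[0,0,0]},{"dp":[0,0,-0.3],"angular":[0,0,0]},{"dp":[0,0,0],"angular":[0,0,0]},{"dp":[0,0,0],"angular":[0,0,0]}]'
python3 -c "
from h import *
delta(14.2,38,(.4685,.2506,.038))"
```

```text
t: 26.25
tcp_pos: [0.4685, 0.2511, 0.0383]
tool_rot: [0.938, 0.118, 0.323, -0.039]
force: [0.4, 0.1, -0.4]
finger_gap: 0.993
gripper_force: 0.0
q [ 0.3   0.87  2.24  3.2   0.62 -1.58] pos [0.4685 0.2511 0.0383] tilt 38.0 head 14.1 F [ 0.4  0.1 -0.4] 0.993 0.0 26.25
rot deg [ 0.13  0.04 -0.09] dp units [-0.   -0.02 -0.01]
```

```bash
python3 -m crank '[{"dp":[0,0,0],"angular":[0,0,0]},{"dp":[0,0,0],"angular":[0,0,0]},{"dp":[0,0,0],"angular":[0,0,0]},{"dp":[0,0,0],"angular":[0,0,0]},{"dp":[0,0,0],"angular":[0,0,0]},{"dp":[0,0,0],"angular":[0,0,0]}]' 1 90
python3 -m crank '[{"dp":[0,0,0.1],"angular":[0,0,0]},{"dp":[0,0,0.2],"angular":[0,0,0]},{"dp":[0,0,0.3],"angular":[0,0,0]},{"dp":[0,0,0.4],"angular":[0,0,0]},{"dp":[0,0,0.4],"angular":[0,0,0]},{"dp":[0,0,0.4],"angular":[0,0,0]},{"dp":[0,0,0.2],"angular":[0,0,0]},{"dp":[0,0,0],"angular":[0,0,0]},{"dp":[0,0,0],"angular":[0,0,0]}]'
python3 - <<'E'
from h import *
delta(14.2,38,(.4685,.2506,.1))
for n in("scene","top"):
    d=vision.snapshot(n)
    X=cloud(d).reshape(-1,3);k=(abs(X[:,0]-.53)<.05)&(abs(X[:,1]-.268)<.06)&(X[:,2]>.17)&(X[:,2]<.21);b=X[k];print(len(b),len(b) and (rect(b),b[:,2].max(),b[:,2].mean()))
    if n=="scene": cv2.imwrite("pics/g.png",cv2.resize(d["image"][110:280,110:350],None,fx=2,fy=2))
E
```

```text
t: 26.85
tcp_pos: [0.4683, 0.2514, 0.0392]
tool_rot: [0.938, 0.118, 0.324, -0.039]
force: [-2.8, -1.0, 6.4]
finger_gap: 0.569
gripper_force: 93.2
t: 27.75
tcp_pos: [0.4683, 0.2513, 0.0983]
tool_rot: [0.938, 0.118, 0.323, -0.039]
force: [-0.3, -0.8, -3.0]
finger_gap: 0.569
gripper_force: 92.9
q [ 0.3   0.7   2.23  3.22  0.45 -1.6 ] pos [0.4683 0.2513 0.0983] tilt 38.0 head 14.1 F [-0.3 -0.8 -3. ] 0.569 92.9 27.75
rot deg [ 0.15  0.03 -0.1 ] dp units [ 0.01 -0.02  0.06]
85 ((array([532.7, 263.7]), 10.5, 49.9, 17.2), np.float64(0.19573966315700353), np.float64(0.1848907736052352))
82 ((array([531. , 266.6]), 8.5, 52.9, 12.5), np.float64(0.19599136275843643), np.float64(0.18776862412880777))
```

View pics/g.png

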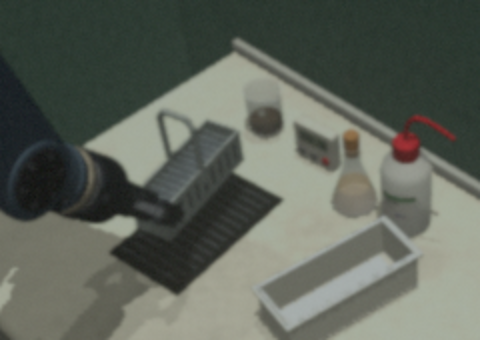

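```bash
python3 -m crank '[{"dp":[0,0,0.1],"angular":[0,0,2]},{"dp":[0,0,0.1],"angular":[0,0,4]},{"dp":[0,0,0.1],"angular":[0,0,5]},{"dp":[0,0,0.1],"angular":[0,0,5]},{"dp":[0,0,0.1],"angular":[0,0,5]},{"dp":[0,0,0.1],"angular":[0,0,5]},{"dp":[0,0,0.1],"angular":[0,0,5]},{"dp":[0,0,0.1],"angular":[0,0,5]},{"dp":[0,0,0.1],"angular":[0,0,5]},{"dp":[0,0,0.1],"angular":[0,0,4]},{"dp":[0,0,0.05],"angular":[0,0,2]},{"dp":[0,0,0],"angular":[0,0,0]},{"dp":[0,0,0],"angular":[0,0,0]}]'
python3 -c "
from h import *
delta(60,38,(.45,-.1,.13))"
```

```text
t: 29.15
tcp_pos: [0.4681, 0.2513, 0.1292]
tool_rot: [0.813, 0.482, 0.28, -0.165]
force: [0.0, 0.7, -3.2]
finger_gap: 0.572
gripper_force: 93.4
q [-0.03  0.61  2.14  1.5   0.58 -0.91] pos [0.4681 0.2513 0.1292] tilt 38.0 head 61.2 F [ 0.   0.7 -3.2] 0.572 93.4 29.15
rot deg [ 0.06  0.07 -1.28] dp units [ -0.6  -11.71   0.03]
```

```bash
python3 -m crank '[{"dp":[0,-0.2,0],"angular":[0,0,0]},{"dp":[-0.04,-0.5,0],"angular":[0,0,0]},{"dp":[-0.04,-0.7,0],"angular":[0,0,0]},{"dp":[-0.04,-0.8,0],"angular":[0,0,0]},{"dp":[-0.04,-0.8,0],"angular":[0,0,0]},{"dp":[-0.04,-0.8,0],"angular":[0,0,0]},{"dp":[-0.04,-0.8,0],"angular":[0,0,0]},{"dp":[-0.04,-0.8,0],"angular":[0,0,0]},{"dp":[-0.04,-0.8,0],"angular":[0,0,0]},{"dp":[-0.04,-0.8,0],"angular":[0,0,0]},{"dp":[-0.04,-0.8,0],"angular":[0,0,0]},{"dp":[-0.04,-0.8,0],"angular":[0,0,0]},{"dp":[-0.04,-0.8,0],"angular":[0,0,0]},{"dp":[-0.04,-0.8,0],"angular":[0,0,0]},{"dp":[0,-0.7,0],"angular":[0,0,0]},{"dp":[0,-0.5,0],"angular":[0,0,0]},{"dp":[0,-0.2,0],"angular":[0,0,0]},{"dp":[0,0,0],"angular":[0,0,0]},{"dp":[0,0,0],"angular":[0,0,0]}]'
python3 - <<'E'
from h import *
sp=np.array([.533,-.227])
for b,h in((-.060,40),(-.03,35),(0,30)):
    r=np.radians(h);bar=sp+b*np.array([.9985,-.055]);tcp=bar-.065*np.array([np.cos(r),np.sin(r)])+.002*np.array([-np.sin(r),np.cos(r)])
    print(b,h,tcp.round(4)); delta(h,38,(*tcp,.13))
E
```

```text
t: 31.05
tcp_pos: [0.4523, -0.0955, 0.1298]
tool_rot: [0.813, 0.483, 0.281, -0.166]
force: [-0.0, 0.8, -2.1]
finger_gap: 0.569
gripper_force: 93.5
-0.06 40 [ 0.422  -0.2639]
q [-0.84  0.63  2.02  0.81  0.93 -0.99] pos [ 0.4523 -0.0955  0.1298] tilt 38.1 head 61.3 F [-0.   0.8 -2.1] 0.569 93.5 31.05
rot deg [-1.000e-02  9.000e-02 -2.136e+01] dp units [-1.01 -5.62  0.01]
-0.03 35 [ 0.4487 -0.261 ]
q [-0.84  0.63  2.02  0.81  0.93 -0.99] pos [ 0.4523 -0.0955  0.1298] tilt 38.1 head 61.3 F [-0.   0.8 -2.1] 0.569 93.5 31.05
rot deg [ -0.     0.1  -26.36] dp units [-0.12 -5.52  0.01]
0 30 [ 0.4757 -0.2578]
q [-0.84  0.63  2.02  0.81  0.93 -0.99] pos [ 0.4523 -0.0955  0.1298] tilt 38.1 head 61.3 F [-0.   0.8 -2.1] 0.569 93.5 31.05
rot deg [  0.     0.1  -31.36] dp units [ 0.78 -5.41  0.01]
```

```bash
python3 -m crank '[{"dp":[-0.2,-0.1,0],"angular":[0,0,0]},{"dp":[-0.4,-0.2,0],"angular":[0,0,0]},{"dp":[-0.4,-0.3,0],"angular":[0,0,0]},{"dp":[-0.4,-0.4,0],"angular":[0,0,0]},{"dp":[-0.2,-0.5,0],"angular":[0,0,-2]},{"dp":[0,-0.5,0],"angular":[0,0,-2]},{"dp":[0,-0.5,0],"angular":[0,0,-2]},{"dp":[0,-0.5,0],"angular":[0,0,-2]},{"dp":[0,-0.5,0],"angular":[0,0,-2]},{"dp":[0,-0.5,0],"angular":[0,0,-2]},{"dp":[0,-0.5,0],"angular":[0,0,-2]},{"dp":[0,-0.5,0],"angular":[0,0,-2]},{"dp":[0,-0.4,0],"angular":[0,0,-2]},{"dp":[0,-0.2,0],"angular":[0,0,-3]},{"dp":[0,0,0],"angular":[0,0,0]},{"dp":[0,0,0],"angular":[0,0,0]}]'
python3 - <<'E'
from h import *
delta(40,38,(.422,-.2639,.13))
ims=[]
P=[]
for n in("top","scene"):
    d=vision.snapshot(n);ims.append(d["image"])
    X=cloud(d).reshape(-1,3);b=X[(abs(X[:,0]-.455)<.04)&(abs(X[:,1]+.22)<.05)&(X[:,2]>.205)&(X[:,2]<.235)];print(len(b),len(b) and (rect(b),b[:,2].mean(),b[:,2].max()))
    b=X[(abs(X[:,0]-.515)<.03)&(abs(X[:,1]+.226)<.015)&(X[:,2]>.17)&(X[:,2]<.20)];print("tip",len(b),b[:,0].min(),b.mean(0).round(4),b[:,2].max())
cv2.imwrite("pics/th.png",np.hstack([cv2.resize(ims[0][150:300,330:480],None,fx=2.6,fy=2.6),cv2.resize(ims[1][190:390,250:450],(390,390))]))
E
```

```text
t: 32.65
tcp_pos: [0.4045, -0.2637, 0.1298]
tool_rot: [0.887, 0.326, 0.306, -0.112]
force: [-0.3, -0.6, -2.7]
finger_gap: 0.571
gripper_force: 93.5
q [-1.18  0.64  1.97  0.81  0.95 -0.94] pos [ 0.4045 -0.2637  0.1298] tilt 38.1 head 40.2 F [-0.3 -0.6 -2.7] 0.571 93.5 32.65
rot deg [ 0.02  0.08 -0.32] dp units [ 0.58 -0.01  0.01]
80 ((array([ 453.1, -219.2]), 8.1, 52.8, 40.0), np.float64(0.22053349401167566), np.float64(0.22919838834803508))
tip 55 0.5043325225982539 [ 0.5241 -0.2244  0.1817] 0.19899460345075837
128 ((array([ 457. , -225.8]), 9.2, 44.1, 40.3), np.float64(0.21973804667984875), np.float64(0.2257546242662689))
tip 85 0.5052650253358337 [ 0.5235 -0.2297  0.1804] 0.19913432010994492
```

View pics/th.png

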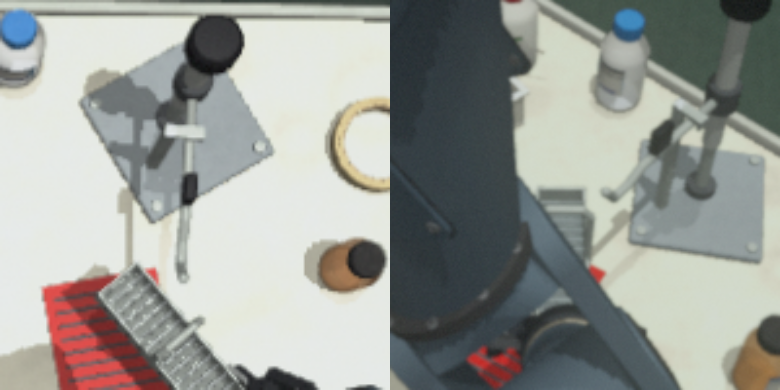

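```bash
python3 -m crank '[{"dp":[0.15,0.01,0],"angular":[0,0,-1]},{"dp":[0.3,0.02,0],"angular":[0,0,-1.2]},{"dp":[0.3,0.02,0],"angular":[0,0,-1.2]},{"dp":[0.3,0.02,0],"angular":[0,0,-1.2]},{"dp":[0,0,0],"angular":[0,0,0]}]'
python3 -m crank '[{"dp":[0.3,0.02,0],"angular":[0,0,-1.2]},{"dp":[0.3,0.03,0],"angular":[0,0,-1.2]},{"dp":[0.3,0.03,0],"angular":[0,0,-1.2]},{"dp":[0.3,0.03,0],"angular":[0,0,-1.2]},{"dp":[0.1,0.02,0],"angular":[0,0,-0.8]},{"dp":[0,0,0],"angular":[0,0,0]},{"dp":[0,0,0],"angular":[0,0,0]}]'
python3 - <<'E'
from h import *
r=np.radians(8);tcp=np.array([.533,-.227])-.065*np.array([np.cos(r),np.sin(r)])+.002*np.array([-np.sin(r),np.cos(r)])
delta(8,38,(*tcp,.13))
for n in("top",):
    d=vision.snapshot(n)
    X=cloud(d).reshape(-1,3);b=X[(abs(X[:,0]-.533)<.04)&(abs(X[:,1]+.227)<.05)&(X[:,2]>.207)&(X[:,2]<.235)];print(len(b),len(b) and (rect(b),b[:,2].mean(),b[:,2].max()))
E
```

```text
t: 33.25
tcp_pos: [0.4373, -0.2619, 0.1298]
tool_rot: [0.9, 0.291, 0.31, -0.099]
force: [-1.0, -0.4, -1.2]
finger_gap: 0.57
gripper_force: 93.4
t: 33.95
tcp_pos: [0.4752, -0.2585, 0.1296]
tool_rot: [0.913, 0.246, 0.315, -0.083]
force: [-0.1, -0.1, -2.2]
finger_gap: 0.569
gripper_force: 93.4
q [-1.05  0.65  1.95  0.98  0.83 -0.79] pos [ 0.4752 -0.2585  0.1296] tilt 38.0 head 29.9 F [-0.1 -0.1 -2.2] 0.569 93.4 33.95
rot deg [  0.13   0.04 -22.12] dp units [-0.23  0.81  0.01]
79 ((array([ 530.8, -223.1]), 7.8, 54.9, 30.2), np.float64(0.2200618296555579), np.float64(0.22956904979256465))
```

```bash
python3 -m crank '[{"dp":[-0.03,0.13,0],"angular":[0,0,-3.6]},{"dp":[-0.03,0.13,0],"angular":[0,0,-3.7]},{"dp":[-0.03,0.13,0],"angular":[0,0,-3.7]},{"dp":[-0.03,0.13,0],"angular":[0,0,-3.7]},{"dp":[-0.03,0.13,0],"angular":[0,0,-3.7]},{"dp":[-0.03,0.11,0],"angular":[0,0,-3.7]},{"dp":[0,0,-0.3],"angular":[0,0,0]},{"dp":[0,0,-0.3],"angular":[0,0,0]},{"dp":[0,0,-0.3],"angular":[0,0,0]},{"dp":[0,0,-0.2],"angular":[0,0,0]},{"dp":[0,0,0],"angular":[0,0,0]},{"dp":[0,0,0],"angular":[0,0,0]}]'
python3 - <<'E'
from h import *
r=np.radians(8);tcp=np.array([.533,-.227])-.065*np.array([np.cos(r),np.sin(r)])+.002*np.array([-np.sin(r),np.cos(r)])
delta(8,38,(*tcp,.087))
ims=[]
for n in("top","scene"):
    d=vision.snapshot(n);ims.append(d["image"])
    X=cloud(d).reshape(-1,3);b=X[(abs(X[:,0]-.533)<.03)&(abs(X[:,1]+.227)<.04)&(X[:,2]>.183)&(X[:,2]<.22)];print(len(b),len(b) and (rect(b),b[:,2].mean(),b[:,2].max()))
cv2.imwrite("pics/hang.png",np.hstack([cv2.resize(ims[0][150:300,330:480],None,fx=2.6,fy=2.6),cv2.resize(ims[1][190:390,250:450],(390,390))]))
E
```

```text
t: 35.2
tcp_pos: [0.4698, -0.2362, 0.0967]
tool_rot: [0.943, 0.066, 0.325, -0.021]
force: [-0.0, -0.4, -2.0]
finger_gap: 0.572
gripper_force: 93.8
q [-1.    0.7   2.15  1.61  0.59 -1.09] pos [ 0.4698 -0.2362  0.0967] tilt 38.0 head 7.8 F [-0.  -0.4 -2. ] 0.572 93.8 35.2
rot deg [0.14 0.02 0.04] dp units [-0.05  0.07 -0.32]
90 ((array([ 533. , -224.3]), 36.6, 47.8, 50.7), np.float64(0.19010810389133578), np.float64(0.2036183923583077))
134 ((array([ 534.3, -229.3]), 33.6, 51.1, 56.6), np.float64(0.1890302925367118), np.float64(0.197478699979746))
```

View pics/hang.png

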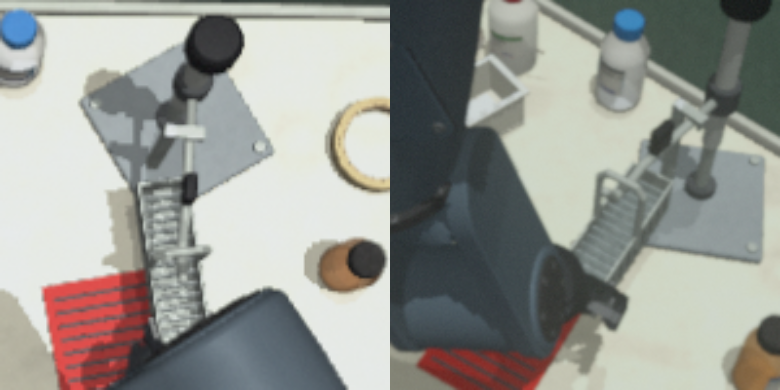

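The bail is threaded round the arm over the dip (top crop: bar (165–210,250), arm at 187). Now lower until the weight comes off.

```bash
python3 -m crank '[{"dp":[0,0.05,-0.1],"angular":[0,0,0]},{"dp":[0,0,-0.1],"angular":[0,0,0]},{"dp":[0,0,0],"angular":[0,0,0]},{"dp":[0,0,0],"angular":[0,0,0]}]'; python3 -m crank '[{"dp":[0,0,-0.07],"angular":[0,0,0]},{"dp":[0,0,0],"angular":[0,0,0]},{"dp":[0,0,0],"angular":[0,0,0]}]'; python3 -m crank '[{"dp":[0,0,-0.07],"angular":[0,0,0]},{"dp":[0,0,0],"angular":[0,0,0]},{"dp":[0,0,0],"angular":[0,0,0]}]'
```

```text
t: 35.7
tcp_pos: [0.4699, -0.2344, 0.0906]
tool_rot: [0.943, 0.066, 0.325, -0.022]
force: [0.8, -0.7, -2.3]
finger_gap: 0.572
gripper_force: 93.8
t: 36.0
tcp_pos: [0.4699, -0.2344, 0.0886]
tool_rot: [0.943, 0.066, 0.325, -0.022]
force: [-0.2, 1.0, -2.4]
finger_gap: 0.573
gripper_force: 93.8
t: 36.3
tcp_pos: [0.4703, -0.2344, 0.0869]
tool_rot: [0.943, 0.066, 0.326, -0.021]
force: [0.1, 0.5, 1.4]
finger_gap: 0.572
gripper_force: 94.0
```

```bash
python3 -m crank '[{"dp":[0,0,0],"angular":[0,0,0]},{"dp":[0,0,0],"angular":[0,0,0]},{"dp":[0,0,0],"angular":[0,0,0]},{"dp":[0,0,0],"angular":[0,0,0]},{"dp":[0,0,0],"angular":[0,0,0]},{"dp":[0,0,0],"angular":[0,0,0]},{"dp":[0,0,0],"angular":[0,0,0]},{"dp":[0,0,0],"angular":[0,0,0]}]' 0
python3 - <<'E'
from h import *
delta(8,38,(.44,-.24,.13))
ims=[]
for n in("top","scene"):
    d=vision.snapshot(n);ims.append(d["image"])
    X=cloud(d).reshape(-1,3);b=X[(abs(X[:,0]-.533)<.03)&(abs(X[:,1]+.227)<.04)&(X[:,2]>.165)&(X[:,2]<.2)];print(len(b),len(b) and (rect(b),b[:,2].mean(),b[:,2].max()))
    b=X[(abs(X[:,0]-.535)<.05)&(abs(X[:,1]+.227)<.05)&(X[:,2]>.09)&(X[:,2]<.115)];print(rect(b))
cv2.imwrite("pics/hang2.png",np.hstack([cv2.resize(ims[0][150:300,330:480],None,fx=2.6,fy=2.6),cv2.resize(ims[1][190:390,250:450],(390,390))]))
E
```

```text
t: 37.1
tcp_pos: [0.4699, -0.2344, 0.0865]
tool_rot: [0.943, 0.066, 0.325, -0.021]
force: [-0.1, 0.8, 0.1]
finger_gap: 1.0
gripper_force: 0.0
q [-1.    0.72  2.16  1.66  0.59 -1.15] pos [ 0.4699 -0.2344  0.0865] tilt 38.0 head 7.8 F [-0.1  0.8  0.1] 1.0 0.0 37.1
rot deg [ 0.15  0.02 -0.01] dp units [-1.   -0.19  1.45]
152 ((array([ 534.7, -224.3]), 38.7, 50.2, 50.0), np.float64(0.1795601536923853), np.float64(0.19882557063152073))
(array([ 535.4, -223.1]), 105.0, 53.1, 7.3)
250 ((array([ 533.8, -229.5]), 40.7, 45.1, 45.1), np.float64(0.17822309571355566), np.float64(0.19793257879491377))
(array([ 532.7, -229. ]), 100.1, 54.2, 4.9)
```

View pics/hang2.png

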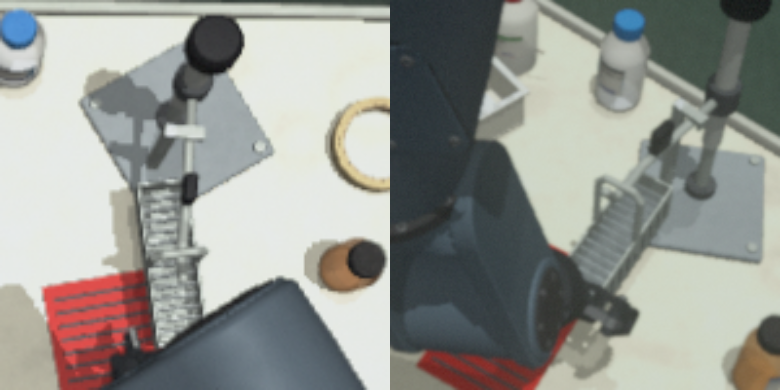

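```bash
python3 -m crank '[{"dp":[-0.15,-0.02,0.2],"angular":[0,0,0]},{"dp":[-0.3,-0.04,0.39],"angular":[0,0,0]},{"dp":[-0.3,-0.04,0.39],"angular":[0,0,0]},{"dp":[-0.3,-0.04,0.39],"angular":[0,0,0]},{"dp":[0,0,0],"angular":[0,0,0]}]'
python3 -c "
from h import *
delta(8,38,(.415,-.242,.16))"
```

```text
t: 37.7
tcp_pos: [0.4377, -0.2389, 0.1289]
tool_rot: [0.943, 0.066, 0.325, -0.021]
force: [0.7, 0.8, -0.4]
finger_gap: 0.999
gripper_force: 0.0
q [-1.08  0.61  2.2   1.48  0.62 -1.02] pos [ 0.4377 -0.2389  0.1289] tilt 38.0 head 7.6 F [ 0.7  0.8 -0.4] 0.999 0.0 37.7
rot deg [0.24 0.07 0.05] dp units [-0.76 -0.1   1.04]
```

```bash
python3 -m crank '[{"dp":[-0.3,-0.04,0.39],"angular":[0,0,0]},{"dp":[-0.3,-0.04,0.39],"angular":[0,0,0]},{"dp":[-0.2,-0.04,0.4],"angular":[0,0,0]},{"dp":[0,0,0.5],"angular":[0,0,0]},{"dp":[0,0,0],"angular":[0,0,0]},{"dp":[0,0,0],"angular":[0,0,0]},{"dp":[0,0,0],"angular":[0,0,0]},{"dp":[0,0,0],"angular":[0,0,0]},{"dp":[0,0,0],"angular":[0,0,0]},{"dp":[0,0,0],"angular":[0,0,0]},{"dp":[0,0,0],"angular":[0,0,0]},{"dp":[0,0,0],"angular":[0,0,0]}]'
python3 - <<'E'
from h import *
delta(8,38,(.415,-.242,.16))
C=[]
for i in range(2):
  for n in("top","scene"):
    d=vision.snapshot(n)
    X=cloud(d).reshape(-1,3);b=X[(abs(X[:,0]-.533)<.06)&(abs(X[:,1]+.227)<.05)&(X[:,2]>.085)&(X[:,2]<.115)];print(n,rect(b))
    b=X[(abs(X[:,0]-.533)<.03)&(abs(X[:,1]+.227)<.04)&(X[:,2]>.165)&(X[:,2]<.2)];print(len(b),rect(b),b[:,2].mean())
    b=X[(abs(X[:,0]-.589)<.02)&(abs(X[:,1]+.23)<.02)&(X[:,2]>.205)&(X[:,2]<.24)];print("tab",b.mean(0).round(4))
E
```

```text
t: 38.9
tcp_pos: [0.4144, -0.2422, 0.1779]
tool_rot: [0.943, 0.066, 0.325, -0.022]
force: [0.7, -0.1, 0.1]
finger_gap: 0.998
gripper_force: 0.0
q [-1.14  0.47  2.2   1.24  0.67 -0.8 ] pos [ 0.4144 -0.2422  0.1779] tilt 38.0 head 7.8 F [ 0.7 -0.1  0.1] 0.998 0.0 38.9
rot deg [ 0.14  0.02 -0.01] dp units [ 0.02  0.01 -0.6 ]
top (array([ 532.8, -224.1]), 126.0, 53.2, 7.9)
153 (array([ 534.1, -224.9]), 37.1, 50.1, 50.3) 0.17929604279676
tab [ 0.5888 -0.2277  0.2169]
scene (array([ 533.4, -228.6]), 125.5, 54.7, 6.5)
250 (array([ 535.1, -229.5]), 37.9, 48.2, 47.4) 0.17800237054233584
tab [ 0.5881 -0.2333  0.2149]
top (array([ 532.8, -224.2]), 125.8, 53.2, 7.7)
156 (array([ 534.4, -224.9]), 38.6, 47.7, 48.8) 0.17937151002614732
tab [ 0.5888 -0.2277  0.218 ]
scene (array([ 532.7, -228.4]), 123.6, 54.9, 6.5)
244 (array([ 535.3, -229.2]), 39.8, 49.1, 48.9) 0.17815249297329394
tab [ 0.5884 -0.2333  0.2151]
```

Hanging still, centred, arm caught and the gripper clear; I hand it in.

```bash
python3 -c "
from station import order
print(order.sign_off())"
```

```text
the job is handed in; nothing more can be done
None
```

I handed the job in with the rack hanging still by its bail in the dip of the caught hook, let go and with the gripper clear, at about 39 s of the 72 s allowed. `order.sign_off()` gave no verdict.

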